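Load the bangle blanks on the dial scale and zero it

TASK

Before filing, the batch of bangle blanks must be zeroed on the dial scale, so that the dial will later show the metal lost: lift the red collar off the scale's upright shaft and set it flat on the green pad, slide every bangle blank on the bench down over the shaft until they lie flat on the pan or on one another, then slide the red collar back on top of them. Last of all turn the dial's bezel by its grip bar until the yellow zero mark stands at the red pointer, and let go. Lower things gently without pressing the scale pan down towards its stop, and leave the other tools and pots where they are.

Things in the scene. Friction and masses are not known exactly. Their poses are not given: they have to be found in the camera images.
- bangle0: Bangle blank: brass ring, outside diameter 62 mm, bore 50 mm, 12 mm high, 0.09 to 0.14 kg, lying flat on the bench; origin at the centre of its underside, z along its axis (up). May be absent: three or all four of them are there.
- bangle1: Bangle blank: copper ring, outside diameter 62 mm, bore 50 mm, 12 mm high, 0.09 to 0.14 kg, lying flat on the bench; origin at the centre of its underside, z along its axis (up). May be absent: three or all four of them are there.
- bangle2: Bangle blank: steel ring, outside diameter 62 mm, bore 50 mm, 12 mm high, 0.09 to 0.14 kg, lying flat on the bench; origin at the centre of its underside, z along its axis (up). May be absent: three or all four of them are there.
- bangle3: Bangle blank: brass ring, outside diameter 62 mm, bore 50 mm, 12 mm high, 0.09 to 0.14 kg, lying flat on the bench; origin at the centre of its underside, z along its axis (up). May be absent: three or all four of them are there.
- collar: Red plastic retaining collar: ring, outside diameter 62 mm, bore 50 mm, 20 mm high, 0.15 kg, at the start on the scale's shaft, resting on the pan; origin at the centre of its underside, z along its axis (up).
- pad: Round green pad fixed on the bench, diameter 100 mm, 4 mm thick; origin at the centre of its underside. The collar waits here.
- pan_seat (a point): Centre of the scale pan's upper face, on the shaft's axis; z up. The pan is a disc of diameter 104 mm, its upper face 80 mm above the bench when empty. The steel shaft stands upright on it: 60 mm tall above the pan's face, diameter 46 mm, its top 9 mm tapering to 30 mm. Pan and shaft sink together under load.
- scale: The dial scale's grey housing, fixed on the bench, turned up to 0.35 rad; origin under the shaft's axis at bench height; the dial's axis stands 150 mm from it along its own -y. The housing is 36 mm high, 150 mm wide (x, centred) and reaches from 75 mm at +y to 225 mm at -y of the shaft's axis.
- bezel_grip (a point): On the dial's vertical axis, inside the grip bar, 14 mm below the bar's top (which is 82.5 mm above the bench). The grey grip bar is 50 mm long, 14 mm thick, 30 mm high, stands on the black bezel disc (diameter 88 mm, upper face 52.5 mm above the bench, white graduations) and lies in the direction of the yellow zero mark.
- bezel_zero (a point): Point 50 mm from the dial's axis in the direction of the yellow zero mark; turns with the bezel.
- pointer_tip (a point): Point 50 mm from the dial's axis on the red pointer, which shows beyond the bezel's edge. Swings clockwise seen from above, 0.18 rad per mm that the pan sinks (about 1.4 to 2.6 rad under the full batch), so it moves with the load.
- bezel (a joint): Bezel's angle, rad, growing clockwise seen from above; at 0 the zero mark points along the scale's own +x. It starts at -0.4 to 0.6, turns from -3.3 to 3.6 against slight friction (0.03 N m) and stays where it is left. To meet the pointer under the full load it must be turned clockwise, by 0.8 to 3.0 rad.
- pliers_blue: Pliers with blue handles, 160 mm long, origin at the rivet; a bystander, leave it.
- pliers_green: Pliers with green handles, 160 mm long, origin at the rivet; a bystander, leave it.
- flat_file: Flat file with black handle, 250 mm long, origin at the blade's root; a bystander, leave it.
- needle_file: Needle file with wooden handle, 220 mm long, origin at the blade's root; a bystander, leave it.
- gem_dish: White ceramic dish, diameter 80 mm, 22 mm high, origin under its centre; a bystander, leave it.
- polish_jar: Closed jar with blue cap, diameter 56 mm, 60 mm high, origin under its centre; a bystander, leave it.
- bee_wax: Yellow puck of wax, diameter 50 mm, 30 mm high, origin under its centre; a bystander, leave it.
- pan (a joint): How far the scale pan has sunk from its empty height, m: 0 empty, stop at 0.030. It rests on a damped spring of 0.5 N per mm: about 3 mm under the collar alone, at most 14 mm under the full batch. It must not be pressed beyond 0.026.
Things that resemble listed ones, but are neither listed nor needed, are in the scene too. What is shaped like the bangle3 but purple is not meant. Leave any blue look-alike of the bangle0 alone.

How it is judged:
On the way, in this order (a step that is already met when the one before it is completed fails the run):
1. the red collar is off the shaft and set down flat on the green pad, released (horizontal distance between collar and pad below 0.03 m and height (world z) of collar below 0.012 m and angle between collar's own z axis and vertical below 0.1 rad and contact force between the fingers and collar below 0.3 N and linear speed of collar below 0.03 m/s), for 0.2 s.
2. every bangle blank is on the scale's shaft, lying flat on the pan or on one another, released, while the collar is off the shaft (horizontal distance between each of bangle0, bangle1, bangle2, bangle3 and pan_seat below 0.006 m and angle between each of bangle0, bangle1, bangle2, bangle3's own z axis and vertical below 0.08 rad and z of bangle0 in the frame of pan_seat between -0.004 and 0.042 m and contact force between the fingers and bangle0 below 0.3 N and linear speed of each of bangle0, bangle1, bangle2, bangle3 below 0.03 m/s and z of bangle1 in the frame of pan_seat between -0.004 and 0.042 m and contact force between the fingers and bangle1 below 0.3 N and z of bangle2 in the frame of pan_seat between -0.004 and 0.042 m and contact force between the fingers and bangle2 below 0.3 N and z of bangle3 in the frame of pan_seat between -0.004 and 0.042 m and contact force between the fingers and bangle3 below 0.3 N and horizontal distance between collar and pan_seat above 0.06 m), for 0.2 s.
3. the red collar is back on the shaft, lying flat on top of the blanks, released (horizontal distance between each of bangle0, bangle1, bangle2, bangle3, collar and pan_seat below 0.006 m and angle between each of bangle0, bangle1, bangle2, bangle3, collar's own z axis and vertical below 0.08 rad and z of bangle0 in the frame of pan_seat between -0.004 and 0.042 m and contact force between the fingers and bangle0 below 0.3 N and linear speed of each of bangle0, bangle1, bangle2, bangle3, collar below 0.03 m/s and z of bangle1 in the frame of pan_seat between -0.004 and 0.042 m and contact force between the fingers and bangle1 below 0.3 N and z of bangle2 in the frame of pan_seat between -0.004 and 0.042 m and contact force between the fingers and bangle2 below 0.3 N and z of bangle3 in the frame of pan_seat between -0.004 and 0.042 m and contact force between the fingers and bangle3 below 0.3 N and z of collar in the frame of pan_seat between -0.004 and 0.054 m and contact force between the fingers and collar below 0.3 N and z of collar in the frame of bangle0 above 0.008 m and z of collar in the frame of bangle1 above 0.008 m and z of collar in the frame of bangle2 above 0.008 m and z of collar in the frame of bangle3 above 0.008 m), for 0.3 s.
4. the bezel is turned so that the zero mark stands at the pointer (all of step 3 and horizontal distance between bezel_zero and pointer_tip below 0.006 m), for 0.3 s.
At the end, for the whole second after the job is handed in: Every bangle blank present lies flat on the scale's shaft (centre within 6 mm of its axis, tilt under 0.08 rad, stacked from the pan up), the red collar lies flat on top of them, the bezel's zero point is within 6 mm (about 0.12 rad) of the pointer's, and all is released and at rest (all of step 4 and velocity of joint bezel between -0.05 and 0.05 rad/s); the robot touches nothing.
It fails at once if the scale pan is pressed down almost to its stop (more than 26 mm) (value of joint pan above 0.026 m).
It fails at once if a bystander (pliers, files, dish, jar, wax) is displaced by more than 40 mm (distance of any of pliers_blue, pliers_green, flat_file, needle_file, gem_dish, polish_jar, bee_wax from where it was at the start of the episode above 0.04 m).
Of bangle0, bangle1, bangle2, bangle3 only 3 to 4 are there at a start; the rules pass over those that are not, and their reading is None.
At some moment in a run one of bangle0, bangle1, bangle2, bangle3 may be knocked a few centimetres aside while the robot is not near it.
It also fails if it takes over 210 s, if anything falls off the work surface, if the arm or the gripper's body presses on something with over 40 N, if the wrist force passes 120 N, or if a joint passes its speed limit or range.

ROBOT

A 7-joint arm with a two-finger parallel gripper is mounted at the origin on the work surface. World frame = base frame: x ahead of the robot, y to its left, z up, the work surface at z = 0. Lengths are in m, angles in rad, forces in N, time in s.
With the tool pointing down it reaches from about 0.425 to 0.8 m from the base axis. Payload 8.3 kg.
Tool frame: the origin (TCP) lies at the very end of the fingers, on their centre line; the grasp point (between the pads) lies 19 mm behind it (manip.grip_depth is the z of the grasp point in the tool frame, in m); z points along the fingers, y is the line along which they close (so a half turn about z gives the same grasp; the last joint's range is limited). The gripper opens to 85 mm and grips with 20 to 120 N. Pads are 22 mm wide; open, the fingers measure 114 mm over their backs; the gripper's body (76 mm by 85 mm) begins 54 mm behind the grasp point. The pads swing forward as they close: fully open they stand 13 mm farther back than shut.
Start: joints at [-1.246, 0.383, 0.016, 1.37, -0.006, 1.388, -0.046], TCP at [0.236, 0.579, 0.231] pointing down, gripper open.
Joint ranges: [-2.95, 2.95], [-0.25, 2.06], [-1.52, 1.56], [0.18, 2.33], [-1.44, 4.58], [0.02, 2.06], [-3.01, 3.01]. Speed limits (rad/s): [2.39, 2.39, 3.01, 3.01, 3.14, 3.14, 3.14].

INTERFACE

Orientations are given as a unit quaternion [w, x, y, z].
In Python, from rig import manip, imaging, order, telemetry gives the robot as it stands. Calls block until the motion is done:
- manip.goto(position, orientation): joint-space move of the TCP to a pose.
- manip.move_straight(position, rotation=None, rate=0.15, until_force=None): straight line of the TCP; rotation=None keeps the orientation; rate is the mean speed in m/s. With until_force (N) it stops when the force on the tool has changed by that much, and returns True; else False.
- manip.move_j(angles): joint-space move.
- manip.gripper_to(opening): opening from 0.0 (shut) to 1.0 (fully open); the grip force is fixed at half the most; returns when the fingers have stopped.
- manip.dwell(seconds).
- manip.inverse_kinematics(position, orientation): joint angles nearest the present ones, or None.
- imaging.get_image(name): name is "scene" or "top"; returns a dict with "frame" (480x640x3 uint8, red, green, blue), "vfov" (degrees; the focal length in pixels is half the picture's height over the tangent of half this angle, whatever the lens; pixels are square), "cx", "cy" (the principal point, pixels), "dist_coeffs" ([k1, k2, p1, p2, k3] as OpenCV has them; the pictures are not rectified), "cam_to_world" (4x4, takes a point from camera to world coordinates). Camera axes: x right, y up, looking along -z (the intrinsics and any distortion apply to the point x, -y, -z); pixel columns grow to the right and rows downward; lengths in m; the calibration is good to about 2 mm. A picture is of the moment at which its call begins. There is no depth.
A pose or a line that the arm cannot do raises manip.IKError and nothing moves.
- order.close_job(): hands the job in; it is judged then, once.
Readings, each from a call of its own:
- telemetry.get_time_s(): time.
- telemetry.get_joint_pos(): joint angles.
- telemetry.get_joint_vel(): joint speeds.
- telemetry.get_tau(): joint torques, N m.
- telemetry.get_position(): TCP position.
- telemetry.get_ee_rot(): TCP orientation.
- telemetry.get_ft_force(): force on the tool from outside, world axes, zero at the start.
- telemetry.get_moment(): the same for the moment, N m.
- telemetry.get_finger_gap(): opening from 0.0 (shut) to 1.0 (fully open).
- telemetry.get_grasp_force(): force on a finger pad.
Only numpy, scipy, OpenCV 4.12 (cv2) and the standard library are available. Lean on these libraries where they do the work, as an engineer would, in place of code of your own. Each camera call takes 0.05 s, during which the arm holds its last target. There are 200 camera calls.

## Working session

There is one attempt and no reset: what is moved stays moved. The work goes in short steps, each a Python script; the robot and the scene stay as the last script left them, time stands still between calls to the robot, and variables do not carry over. Pictures are saved under pics/ and viewed, at most 14 in all, crops included, and the job is handed in when it is done.

```bash
mkdir -p pics; ls
cat > h.py <<'E'
import numpy as np, cv2
from rig import manip, imaging, order, telemetry
def cam(im):
    h,w=im["frame"].shape[:2]; f=h/2/np.tan(np.radians(im["vfov"])/2)
    return np.array([[f,0,im["cx"]],[0,f,im["cy"]],[0,0,1.]]),np.array(im["dist_coeffs"],float),np.array(im["cam_to_world"])
def pix2w(im,px,z):
    K,d,T=cam(im); u=cv2.undistortPoints(np.array(px,float).reshape(-1,1,2),K,d).reshape(-1,2)
    r=np.c_[u[:,0],-u[:,1],-np.ones(len(u))]@T[:3,:3].T
    return T[:3,3]+r*((z-T[2,3])/r[:,2])[:,None]
def w2pix(im,P):
    K,d,T=cam(im); c=(np.array(P,float).reshape(-1,3)-T[:3,3])@T[:3,:3]
    return cv2.projectPoints((c*[1,-1,-1]).reshape(-1,1,3),np.zeros(3),np.zeros(3),K,d)[0].reshape(-1,2)
def save(im,name): cv2.imwrite("pics/"+name,im["frame"][:,:,::-1])
def down(yaw): # tool down, closing line (tool y) at angle yaw from world y-ish
    from scipy.spatial.transform import Rotation as R
    y=np.array([np.cos(yaw),np.sin(yaw),0]);z=np.array([0,0,-1.]);x=np.cross(y,z)
    q=R.from_matrix(np.c_[x,y,z]).as_quat(); return np.r_[q[3],q[:3]]
E
python3 - <<'E'
from h import *
for n in("top","scene"):
    im=imaging.get_image(n); save(im,n+"0.png"); print(n,im["vfov"],im["cx"],im["cy"],im["dist_coeffs"],np.round(im["cam_to_world"],3).tolist())
print(telemetry.get_position(),telemetry.get_ee_rot(),manip.grip_depth,telemetry.get_time_s())
E
```

```text
pics
top 54.441062647986904 326.5550217141311 245.065699358331 [0.00872191 0.         0.         0.         0.        ] [[0.006, 0.996, -0.092, 0.472], [-1.0, 0.007, 0.005, 0.022], [0.006, 0.091, 0.996, 1.096], [0.0, 0.0, 0.0, 1.0]]
scene 42.255714912138586 318.4431657175933 227.101151055603 [-0.16081439  0.          0.          0.          0.        ] [[0.514, -0.503, 0.695, 1.626], [0.858, 0.308, -0.412, -0.618], [-0.006, 0.808, 0.589, 0.988], [0.0, 0.0, 0.0, 1.0]]
[0.23617536 0.5781762  0.23035966] [-1.51016025e-04  1.92692982e-01  9.81258697e-01 -8.73155979e-04] -0.0187 0.1
```

View pics/top0.png

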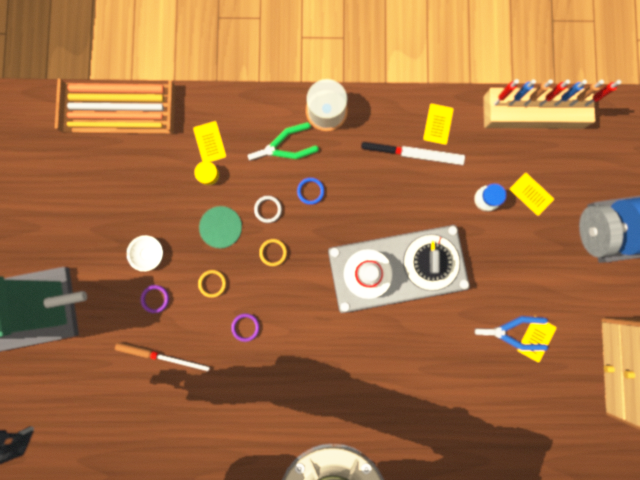

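View pics/scene0.png

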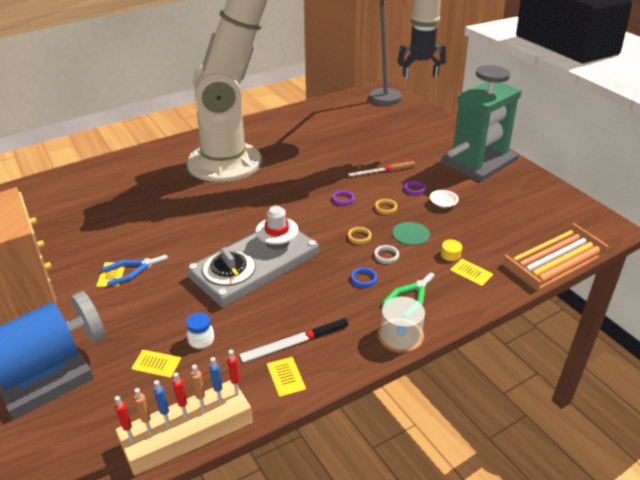

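The top view shows the scale with its collar at (368,273) and the dial at (433,262). The green pad is at (220,227). The bangles are at (268,209) steel, (273,252) and (212,283) brass or copper. The blue and purple rings are look-alikes. Next I'll measure these positions.

```bash
cat >> h.py <<'E'
def circ(P):
    A=np.c_[2*P[:,:2],np.ones(len(P))]; s=np.linalg.lstsq(A,(P[:,:2]**2).sum(1),rcond=None)[0]
    return s[0],s[1],np.sqrt(s[2]+s[0]**2+s[1]**2)
def blob(im,lo,hi,near,z,rad=40):
    """circle fit (x,y,r at height z) to outer contour of the HSV blob near a pixel"""
    m=cv2.inRange(cv2.cvtColor(im["frame"],cv2.COLOR_RGB2HSV),np.array(lo),np.array(hi))
    k=np.zeros_like(m); cv2.circle(k,tuple(int(v) for v in near),rad,255,-1); m&=k
    c,_=cv2.findContours(m,cv2.RETR_EXTERNAL,cv2.CHAIN_APPROX_NONE)
    if not c: return None
    c=max(c,key=cv2.contourArea).reshape(-1,2); c=cv2.convexHull(c).reshape(-1,2)
    return np.array(circ(pix2w(im,c,z)))
E
python3 - <<'E'
from h import *
im=imaging.get_image("top");sc=imaging.get_image("scene")
H=cv2.cvtColor(im["frame"],cv2.COLOR_RGB2HSV)
for n,p in dict(steel=(268,209),b1=(273,252),b2=(212,283)).items():
    w=H[p[1]-16:p[1]+17,p[0]-16:p[0]+17].reshape(-1,3); v=w[w[:,2]>150]; print(n,len(v),np.median(v,0))
B=([15,130,150],[30,255,255])
print("b1",blob(im,*B,(273,252),.012,20),blob(sc,*B,(359,236),.012,18))
print("b2",blob(im,*B,(212,283),.012,20),blob(sc,*B,(386,207),.012,18))
S=([0,0,150],[180,90,255])
print("st",blob(im,*S,(268,209),.012,20),blob(sc,*S,(386,254),.012,18))
G=([60,80,40],[90,255,200]); print("pad",blob(im,*G,(220,227),.004,30),blob(sc,*G,(410,233),.004,25))
a=cv2.resize(im["frame"][225:315,325:475],(800,480),interpolation=cv2.INTER_CUBIC)
cv2.imwrite("pics/z1.png",a[:,:,::-1])
a=cv2.resize(sc["frame"][195:305,180:330],(800,587),interpolation=cv2.INTER_CUBIC)
cv2.imwrite("pics/z2.png",a[:,:,::-1])
E
```

```text
steel 857 [ 11. 161. 167.]
b1 676 [ 15.  179.  175.5]
b2 837 [ 12. 173. 169.]
b1 [0.55485972 0.14280657 0.03307291] [0.55944923 0.1397652  0.03486481]
b2 [0.481669   0.28195477 0.0328067 ] [0.4862321  0.27914061 0.03491462]
st [0.65657809 0.15643226 0.03228654] [0.65993095 0.15500613 0.03453923]
pad [0.61456496 0.26718672 0.04759855] [0.61646896 0.2657088  0.04704231]
```

View pics/z1.png

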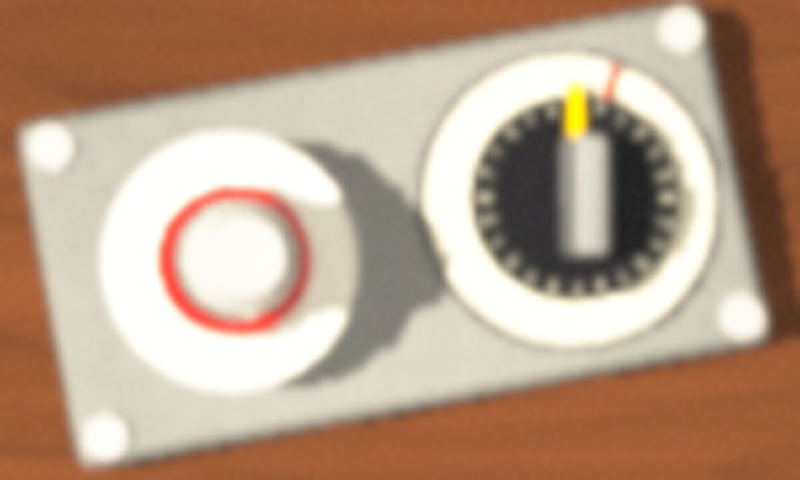

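View pics/z2.png

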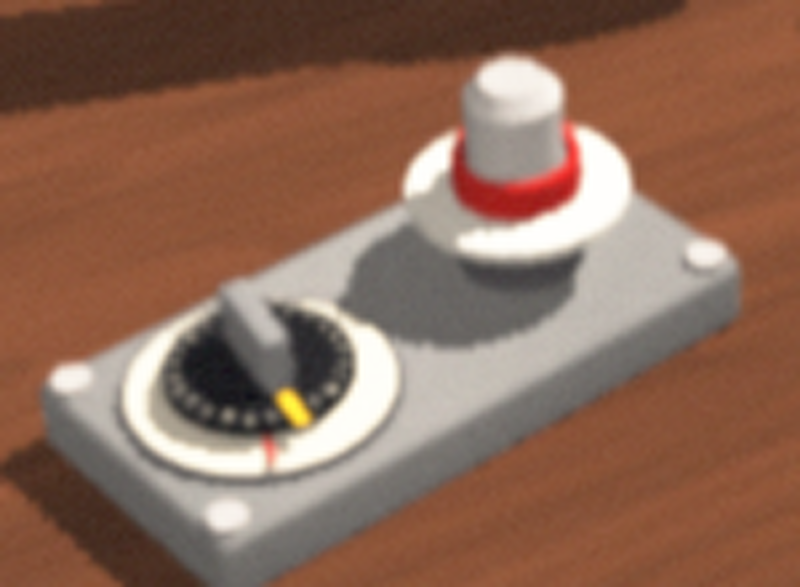

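The zooms give the shaft, pan, dial and bar outlines. The pan centre is at crop (229,260), the collar at (235,260), the dial at (569,198) and the bar top at (586,196).

Run:
```python
from h import *
im=imaging.get_image("top");sc=imaging.get_image("scene")
t=lambda x,y:(325+x/5.3333-.5+.09,225+y/5.3333-.5+.09)
s=lambda x,y:(180+x/5.3333-.4,195+y/5.3333-.4)
for n,p,z in[("pan",t(229,260),.077),("collar",t(235,260),.097),("shafttop",t(234,257),.135),("dial",t(569,198),.04),("bar",t(586,196),.0825)]: print(n,pix2w(im,p,z)[0])
for n,p,z in[("pan",s(518,192),.077),("shafttop",s(513,88),.135),("dial",s(261,388),.04)]: print("sc",n,pix2w(sc,p,z)[0])
print("red",blob(im,[0,120,120],[8,255,255],(368,273),.097,18))
print("pan",blob(im,[0,0,215],[180,60,255],(368,273),.077,27))
from scipy.spatial.transform import Rotation
for p in[(.52,-.085,.1),(.555,.143,.02),(.482,.282,.02),(.656,.156,.02),(.6146,.267,.03),(.53,-.237,.07)]:
    print(p,[None if (q:=manip.inverse_kinematics(p,down(y))) is None else [round(q[6],2),round(q[4],2)] for y in np.arange(-np.pi,np.pi,np.pi/4)])
```

```text
pan [ 0.50482177 -0.07293335  0.077     ]
collar [ 0.50420321 -0.07347347  0.097     ]
shafttop [ 0.50414976 -0.0694522   0.135     ]
dial [ 0.53328379 -0.22095867  0.04      ]
bar [ 0.53170082 -0.21812061  0.0825    ]
sc pan [ 0.51077905 -0.07617741  0.077     ]
sc shafttop [ 0.51017476 -0.07542595  0.135     ]
sc dial [ 0.53627952 -0.22213858  0.04      ]
red [ 0.50398819 -0.07325614  0.02899545]
pan [ 0.50540351 -0.07104373  0.05662588]
(0.52, -0.085, 0.1) [[np.float64(-2.43), np.float64(-0.71)], [np.float64(-1.65), np.float64(-0.71)], [np.float64(-1.16), np.float64(-0.36)], [np.float64(-0.39), np.float64(-0.34)], [np.float64(0.38), np.float64(-0.32)], [np.float64(1.16), np.float64(-0.31)], [np.float64(1.9), np.float64(-0.26)], [np.float64(2.66), np.float64(-0.23)]]
(0.555, 0.143, 0.02) [[np.float64(2.86), np.float64(-0.03)], [np.float64(-1.9), np.float64(-1.01)], [np.float64(-1.6), np.float64(-0.35)], [np.float64(-0.84), np.float64(-0.32)], [np.float64(-0.09), np.float64(-0.27)], [np.float64(0.66), np.float64(-0.22)], [np.float64(1.4), np.float64(-0.18)], [np.float64(2.13), np.fl
[... 652 characters left out ...]
t64(2.14), np.float64(-0.09)]]
(0.6146, 0.267, 0.03) [[np.float64(2.64), np.float64(0.06)], [np.float64(-2.14), np.float64(-1.09)], [np.float64(-1.76), np.float64(-0.4)], [np.float64(-1.01), np.float64(-0.35)], [np.float64(-0.26), np.float64(-0.28)], [np.float64(0.46), np.float64(-0.19)], [np.float64(1.2), np.float64(-0.13)], [np.float64(1.92), np.float64(-0.03)]]
(0.53, -0.237, 0.07) [[np.float64(-2.09), np.float64(-0.9)], [np.float64(-1.31), np.float64(-0.9)], [np.float64(-0.87), np.float64(-0.42)], [np.float64(-0.08), np.float64(-0.42)], [np.float64(0.7), np.float64(-0.42)], [np.float64(1.49), np.float64(-0.43)], [np.float64(2.35), np.float64(-0.52)], [np.float64(2.26), np.float64(0.63)]]
```

```bash
cat >> h.py <<'E'
B=([15,130,150],[30,255,255])
def above(x,y,z,yaw): manip.goto([x,y,z],down(yaw))
def st(msg=""): print(msg,"t",round(telemetry.get_time_s(),1),"pos",np.round(telemetry.get_position(),4),"gap",round(telemetry.get_finger_gap(),3),"gf",round(telemetry.get_grasp_force(),1),"F",np.round(telemetry.get_ft_force(),1))
E
python3 - <<'E'
from h import *
x,y=.557,.1413
manip.gripper_to(1.0)
above(x,y,.12,0); st("above")
manip.move_straight([x,y,.001],until_force=5); st("down")
manip.gripper_to(.66); st("grip"); manip.gripper_to(.9)
manip.move_straight([x,y,.05]); above(x,y,.05,np.pi/2)
manip.move_straight([x,y,.001],until_force=5); manip.gripper_to(.66); st("grip2"); 
im=imaging.get_image("scene"); a=cv2.resize(im["frame"][160:280,290:450],(800,600)); cv2.imwrite("pics/g1.png",a[:,:,::-1])
manip.gripper_to(.9)
manip.move_straight([x,y,.12]); q=telemetry.get_joint_pos(); 
above(.5,.1,.3,np.pi/2)
above(.45,-.3,.3,np.pi/2)
im=imaging.get_image("top");sc=imaging.get_image("scene");save(im,"top1.png")
print(blob(im,*B,(273,252),.012,22),blob(sc,*B,(359,236),.012,18))
E
```

```text
above t 2.5 pos [0.5568 0.1434 0.1201] gap 0.999 gf 0.0 F [-0.2  0.8  0.1]
down t 3.5 pos [0.5578 0.1415 0.0019] gap 0.998 gf 0.0 F [-0.2  0.3  0.9]
grip t 3.9 pos [0.5577 0.1416 0.0032] gap 0.683 gf 60.7 F [-6.2 -0.3 15.9]
grip2 t 6.6 pos [ 0.5557  0.1412 -0.001 ] gap 0.688 gf 63.9 F [-1.9 -0.8  4.4]
[0.55754609 0.14147467 0.03261825] [0.56193361 0.13866303 0.0347464 ]
```

View pics/g1.png

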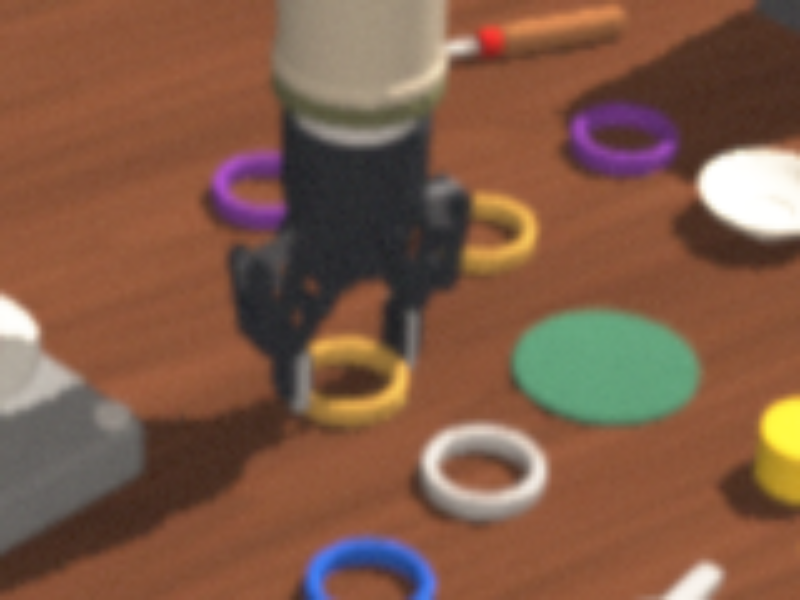

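Gripper holds the ring squarely, and the top camera agrees with the TCP to about 1 mm (scene is offset by about +4, −3 mm). Next: move the collar to the pad.

```bash
cat >> h.py <<'E'
def settle(x,y,z,n=2):
    tgt=np.array([x,y,z]);c=tgt.copy()
    for _ in range(n):
        manip.dwell(.15); c=c+(tgt-telemetry.get_position())
        manip.move_straight(c,rate=.03)
    return c-tgt
E
python3 - <<'E'
from h import *
x,y=.5052,-.0731
manip.gripper_to(1.0)
above(x,y,.19,0); manip.move_straight([x,y,.15],rate=.1); o=settle(x,y,.15); print(o)
hit=manip.move_straight(np.array([x,y,.083])+o,rate=.06,until_force=3); st("down %s"%hit)
if not hit:
    manip.gripper_to(.78); st("near"); manip.gripper_to(.66); manip.dwell(.2); st("grip")
E
```

```text
[-3.75125407e-05 -4.17295945e-05 -7.39001945e-05]
down False t 15.0 pos [ 0.5055 -0.0732  0.0833] gap 1.0 gf 0.0 F [-0.1 -0.2  0.1]
near t 15.3 pos [ 0.5053 -0.0731  0.0831] gap 0.779 gf 0.0 F [-0.2 -0.   0.6]
grip t 15.8 pos [ 0.5052 -0.0731  0.0829] gap 0.686 gf 64.0 F [-0.7 -0.1  0.7]
```

Run:
```python
from h import *
x,y=.5052,-.0731
manip.move_straight([x,y,.20],rate=.08); manip.dwell(.2); st("lifted")
px,py=.6150,.2670
above(px,py,.10,0); 
hit=manip.move_straight([px,py,.0095],rate=.06,until_force=3); manip.dwell(.2); st("pad %s"%hit)
manip.gripper_to(.9); manip.move_straight([px,py,.08])
# recentre the collar across
above(px,py,.06,np.pi/2); settle(px,py,.06,1); manip.move_straight([px,py,.013],rate=.06,until_force=3); manip.gripper_to(.66);manip.dwell(.1); st("grip2"); manip.gripper_to(.9)
manip.move_straight([px,py,.12])
above(.45,.45,.3,np.pi/2)
im=imaging.get_image("top");save(im,"top2.png")
print(blob(im,*B,(273,252),.012,22),blob(im,*B,(212,283),.012,20),"red",blob(im,[0,120,120],[8,255,255],(220,227),.024,25))
m=blob(im,[0,0,215],[180,60,255],(368,273),.080,27);print("pan",m)
a=cv2.resize(im["frame"][180:330,160:400],(800,500),interpolation=cv2.INTER_CUBIC);cv2.imwrite("pics/z3.png",a[:,:,::-1])
```

```text
lifted t 17.6 pos [ 0.5051 -0.0731  0.1997] gap 0.686 gf 64.5 F [-0.4 -0.8 -1.2]
pad True t 20.6 pos [0.6148 0.2669 0.0112] gap 0.692 gf 65.2 F [-1.6  0.1  4.7]
grip2 t 24.5 pos [0.6157 0.2672 0.0148] gap 0.686 gf 62.4 F [-2.  -1.8  7.3]
[0.55753013 0.14112425 0.03295107] [0.48163333 0.28195867 0.0327933 ] red [0.61394924 0.26507685 0.03119166]
pan [ 0.51054811 -0.07141051  0.05363498]
```

View pics/z3.png

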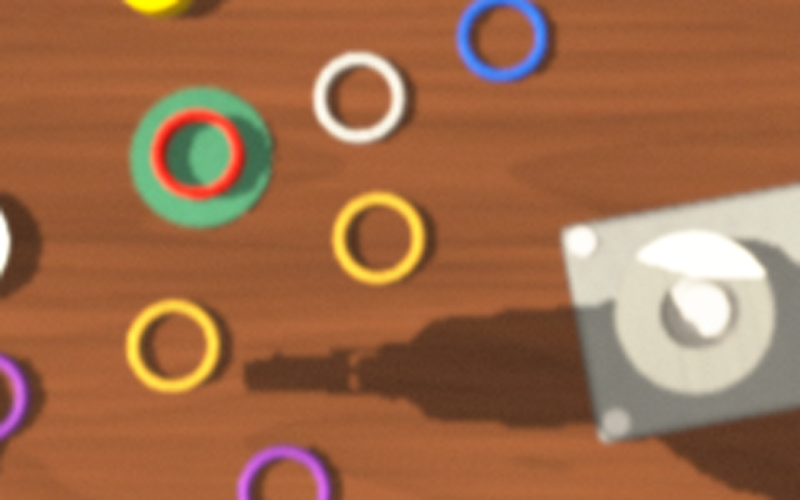

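The collar is flat on the pad, and the shaft and pan are empty. Now the first bangle.

```bash
cat >> h.py <<'E'
SX,SY=.5052,-.0731
def pick(x,y,zt=.004,centre=True):
    manip.gripper_to(.95)
    if centre:
        above(x,y,.08,np.pi/2); manip.move_straight([x,y,.05],rate=.1); settle(x,y,.05,1); manip.move_straight([x,y,zt],rate=.06,until_force=4)
        manip.gripper_to(.66); st("c1"); manip.gripper_to(.92); manip.move_straight([x,y,.06])
    above(x,y,.06,0); settle(x,y,.05,1); manip.move_straight([x,y,zt],rate=.06,until_force=4)
    manip.gripper_to(.66); st("grip"); z=telemetry.get_position()[2]
    manip.move_straight([x,y,.20],rate=.12); manip.dwell(.1); st("held")
    return z
def place(ztop,off,x=SX,y=SY):
    """lower the held ring; ztop= expected resting height of its underside, off = TCP above underside"""
    above(x,y,.20,0); settle(x,y,.165+off,2)
    hit=manip.move_straight([x,y,ztop+off-.001],rate=.05,until_force=2.0); manip.dwell(.2); st("low %s"%hit)
    return telemetry.get_position()[2]-off-ztop
def release(x=SX,y=SY):
    manip.gripper_to(.85); manip.dwell(.2); st("rel"); p=telemetry.get_position(); manip.move_straight([p[0],p[1],.20],rate=.12)
E
python3 - <<'E'
from h import *
o=pick(.5572,.1412,centre=False); e=place(.080,.004); print(o,e)
if e<.004: release(); above(.45,.45,.3,0)
im=imaging.get_image("top");sc=imaging.get_image("scene")
a=np.hstack([cv2.resize(im["frame"][230:320,320:440],(400,300)),cv2.resize(sc["frame"][180:270,220:340],(400,300))]);cv2.imwrite("pics/p1.png",a[:,:,::-1])
E
```

```text
grip t 30.8 pos [0.5578 0.1413 0.0057] gap 0.676 gf 54.6 F [-4.3 -1.7 11.7]
held t 32.7 pos [0.5569 0.1411 0.1994] gap 0.672 gf 52.6 F [-0.2 -0.7 -1.3]
low False t 39.3 pos [ 0.5053 -0.0731  0.0832] gap 0.672 gf 53.0 F [-0.3 -0.7  0.9]
0.00569082529027232 -0.0008377279328034976
rel t 39.8 pos [ 0.5052 -0.0731  0.083 ] gap 0.848 gf 0.0 F [-0.2  0.3 -0.5]
```

View pics/p1.png

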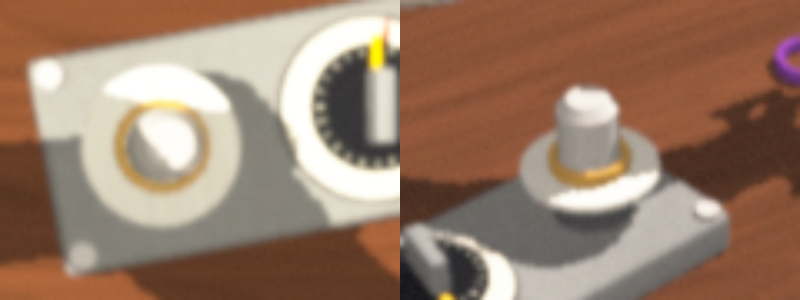

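The first bangle lies flat on the pan around the shaft. I'll re-measure the other two, since one may get knocked, and place the next.

Run:
```python
from h import *
S=([0,0,150],[180,90,255])
im=imaging.get_image("top"); b=blob(im,*B,(212,283),.012,30); print(b,blob(im,*S,(268,209),.012,24))
if b is not None and abs(b[2]-.033)<.002:
    pick(b[0],b[1]); e=place(.080-.0024+.012,.004); print(e)
    if e<.004: release()
    above(.45,.45,.3,0)
im=imaging.get_image("top"); save(im,"top3.png"); print(blob(im,*S,(268,209),.012,24))
```

```text
[0.481669   0.28195477 0.0328067 ] [0.65659857 0.15626499 0.03231829]
c1 t 46.9 pos [0.4821 0.2823 0.0054] gap 0.673 gf 55.7 F [-3.6 -3.  10.1]
grip t 51.2 pos [0.4821 0.2822 0.0058] gap 0.672 gf 53.4 F [-4.9 -3.  14.7]
held t 53.1 pos [0.4814 0.2818 0.1994] gap 0.67 gf 50.7 F [ 0.2  1.2 -1.1]
low False t 60.0 pos [ 0.5054 -0.0731  0.0928] gap 0.672 gf 51.1 F [-1.6 -0.5 -0.5]
-0.00080951078956433
rel t 60.5 pos [ 0.5052 -0.0731  0.0926] gap 0.852 gf 0.0 F [ 0.  -0.   0.5]
[0.656524   0.15622471 0.03234973]
```

View pics/top3.png

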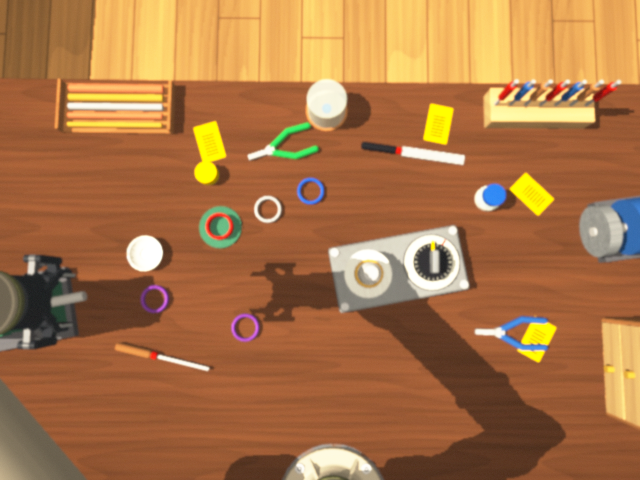

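The second bangle is on. The glass at (327,105) has an orange edge, so I'll check that it isn't hiding a copper ring.

Run:
```python
from h import *
im=imaging.get_image("top");sc=imaging.get_image("scene")
a=np.hstack([cv2.resize(im["frame"][70:145,290:365],(400,400),interpolation=cv2.INTER_CUBIC),cv2.resize(sc["frame"][285:360,365:440],(400,400),interpolation=cv2.INTER_CUBIC)]);cv2.imwrite("pics/gl.png",a[:,:,::-1])
```

```text
(no output)
```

View pics/gl.png

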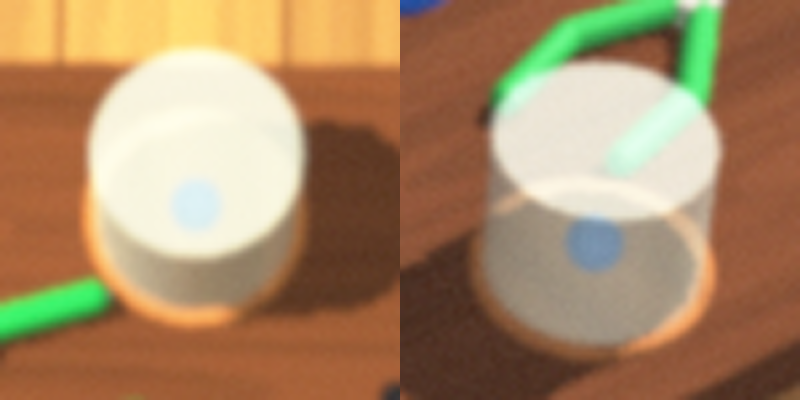

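The orange edge is the roughly 100 mm base of the glass object, not a 62 mm bangle. So three bangles are present, and I go on with the steel one and then the collar.

Run:
```python
from h import *
S=([0,0,150],[180,90,255])
im=imaging.get_image("top"); b=blob(im,*S,(268,209),.012,24); print(b)
pick(b[0],b[1]); e=place(.080-.0048+.024,.004); print(e)
if e<.004: release()
above(.45,.45,.3,0)
im=imaging.get_image("top");sc=imaging.get_image("scene");R=([0,120,120],[8,255,255])
print("red",blob(im,*R,(220,227),.024,25))
a=np.hstack([cv2.resize(im["frame"][230:320,320:440],(400,300)),cv2.resize(sc["frame"][180:270,220:340],(400,300))]);cv2.imwrite("pics/p3.png",a[:,:,::-1])
```

```text
[0.65649364 0.15627714 0.03238597]
c1 t 67.8 pos [0.657  0.1565 0.006 ] gap 0.676 gf 51.9 F [-4.7 -1.1 10.8]
grip t 72.0 pos [0.6571 0.1564 0.0055] gap 0.671 gf 55.5 F [-2.  -0.9  6.6]
held t 73.9 pos [0.6562 0.1562 0.1993] gap 0.673 gf 54.7 F [ 0.5  0.4 -1. ]
low False t 80.4 pos [ 0.5054 -0.0731  0.1024] gap 0.674 gf 55.0 F [-0.6 -1.   1.3]
-0.0007874391265480923
rel t 80.9 pos [ 0.5052 -0.0731  0.1022] gap 0.85 gf 0.0 F [-0.3 -0.6 -0.4]
red [0.61386959 0.26485177 0.03123943]
```

View pics/p3.png

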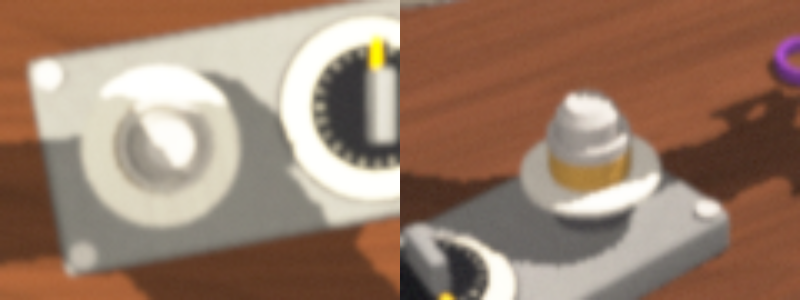

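All three are stacked flat. Now the collar goes back on.

Run:
```python
from h import *
z=pick(.6148,.2665,zt=.014); e=place(.080-.0072+.036,.010); print(z,e)
if e<.004: release()
above(.45,.45,.3,0); manip.dwell(.5)
im=imaging.get_image("top");sc=imaging.get_image("scene")
a=np.vstack([cv2.resize(im["frame"][225:315,325:475],(500,300),interpolation=cv2.INTER_CUBIC),cv2.resize(sc["frame"][190:280,180:330],(500,300),interpolation=cv2.INTER_CUBIC)]);cv2.imwrite("pics/p4.png",a[:,:,::-1])
```

```text
c1 t 87.7 pos [0.6154 0.2669 0.0157] gap 0.68 gf 62.3 F [-2.7 -1.1  7.5]
grip t 91.7 pos [0.6155 0.2666 0.0157] gap 0.683 gf 62.3 F [-2.2 -1.   7.4]
held t 93.5 pos [0.6145 0.2664 0.1992] gap 0.673 gf 64.2 F [-0.4  0.4 -1.4]
low True t 99.2 pos [ 0.5043 -0.0729  0.1173] gap 0.676 gf 64.5 F [ 1.5 -0.2  0.2]
0.01565027630328557 -0.0015258387083205843
rel t 99.7 pos [ 0.5038 -0.0729  0.1169] gap 0.847 gf 0.0 F [ 0.  -0.7 -0.2]
```

View pics/p4.png

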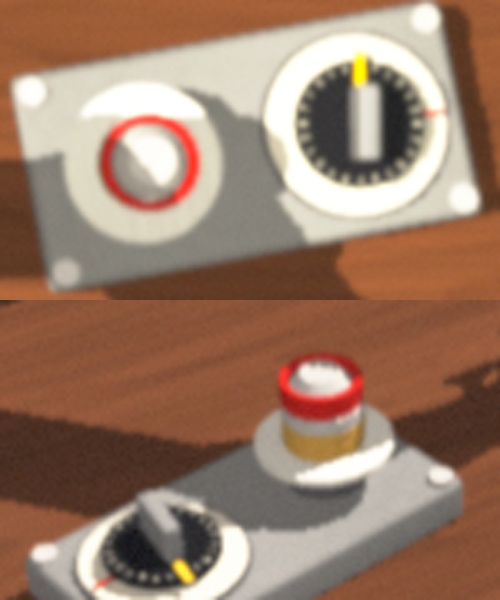

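The collar sits flat on top. In the crop, the red pointer is at (433,113) and the yellow mark at (360,68). Measuring both angles next.

```bash
cat > ang.py <<'E'
from h import *
DC=np.array([.5325,-.2206])
def angs(im):
    H=cv2.cvtColor(im["frame"],cv2.COLOR_RGB2HSV); out=[]
    for lo,hi,z in(([20,150,150],[35,255,255],.053),([0,60,120],[9,255,255],.040)):
        m=cv2.inRange(H,np.array(lo),np.array(hi)); c=w2pix(im,[*DC,z])[0]; v,u=np.nonzero(m)
        P=pix2w(im,np.c_[u,v],z)[:,:2]-DC; r=np.linalg.norm(P,axis=1); k=(r>.03)&(r<.062)
        if k.sum()==0: out.append(None); continue
        a=P[k].mean(0); out.append((int(k.sum()),round(float(np.linalg.norm(a)),4),round(float(np.arctan2(a[1],a[0])),3)))
    return out
E
python3 - <<'E'
from ang import *
im=imaging.get_image("top"); print(angs(im))
H=cv2.cvtColor(im["frame"],cv2.COLOR_RGB2HSV);v,u=np.nonzero(H[225:300,400:468,1]*0+((H[225:300,400:468,1]<60)&(H[225:300,400:468,2]>200)))
c=cv2.convexHull(np.c_[u+400,v+225][(np.hypot(u+400-432,v+225-262)<29)].astype(np.int32)).reshape(-1,2); print("dial",circ(pix2w(im,c,.04)))
for y in np.arange(-3.1,3.2,.4):
    q=manip.inverse_kinematics([*DC,.062],down(y)); print(round(y,2),None if q is None else round(q[6],2),end=" | ")
E
```

```text
[(33, 0.0364, -0.013), (6, 0.0493, -1.407)]
dial (np.float64(0.5333476664303778), np.float64(-0.22228905777927088), np.float64(0.06486509668012606))
-3.1 -2.1 | -2.7 -1.75 | -2.3 -1.36 | -1.9 -0.97 | -1.5 -0.58 | -1.1 -0.19 | -0.7 0.2 | -0.3 0.6 | 0.1 0.98 | 0.5 1.31 | 0.9 1.62 | 1.3 1.98 | 1.7 2.37 | 2.1 2.71 | 2.5 -2.75 | 2.9 -2.35 |
```

Run:
```python
from ang import *
x,y=.5327,-.2206; a0=-.013+np.pi/2
manip.gripper_to(.5); above(x,y,.16,a0); settle(x,y,.13,1)
hit=manip.move_straight([x,y,.059],rate=.06,until_force=4); st("down %s"%hit)
if not hit:
    manip.gripper_to(0.0); manip.dwell(.2); st("grip"); print(telemetry.get_moment())
```

```text
down False t 109.2 pos [ 0.5328 -0.2208  0.0592] gap 0.5 gf 0.0 F [ 0.2 -0.6  0.2]
grip t 109.7 pos [ 0.533  -0.2205  0.0596] gap 0.152 gf 59.1 F [-1.5  1.8  5.2]
[ 0.30725507  0.32616125 -0.03627784]
```

Well centred, so I turn it now.

Run:
```python
from ang import *
x,y,z=telemetry.get_position(); a0=-.013+np.pi/2
for k in range(1,6):
    manip.move_straight([x,y,z],rotation=down(a0-1.394*k/5),rate=.1); F=telemetry.get_ft_force(); print(np.round(F,1),np.round(telemetry.get_moment()[2],3))
    if np.linalg.norm(F)>40: break
manip.dwell(.3); st("turned")
manip.gripper_to(.5); manip.move_straight([x,y,.16],rate=.1); above(.45,.45,.3,0); manip.dwell(.3)
im=imaging.get_image("top"); sc=imaging.get_image("scene"); print(angs(im))
a=np.vstack([cv2.resize(im["frame"][225:315,325:475],(500,300),interpolation=cv2.INTER_CUBIC),cv2.resize(sc["frame"][190:280,180:330],(500,300),interpolation=cv2.INTER_CUBIC)]);cv2.imwrite("pics/p5.png",a[:,:,::-1])
```

```text
[-1.2  1.9  1.6] -0.078
[-2.3  1.   4.5] 0.005
[-1.6  2.2  3.7] -0.041
[0.1 3.2 3.9] -0.026
[0.3 3.6 3.4] -0.025
turned t 112.1 pos [ 0.5333 -0.2202  0.0596] gap 0.149 gf 59.1 F [-0.   4.6  3.1]
[(16, 0.0401, -1.4), (2, 0.0606, -1.43)]
```

View pics/p5.png

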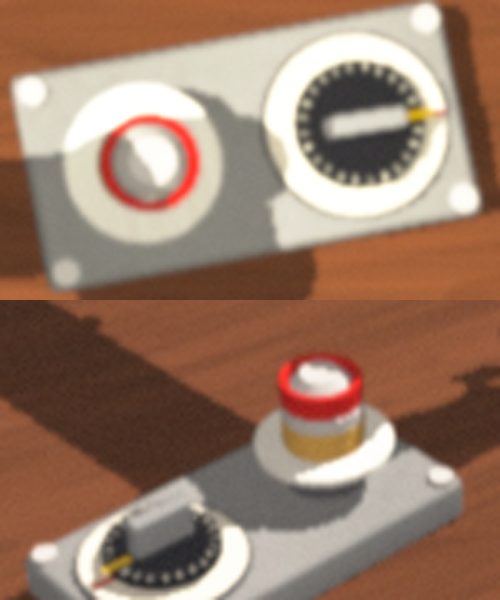

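The zero mark at (418,115) in the crop stands at the pointer at (435,113), and the stack is flat with everything released.

```bash
python3 -c "
from rig import order; print(order.close_job())"
```

```text
the job is handed in; nothing more can be done
None
```

I handed the job in at about 115 s of the 210 s: the last pictures show the three bangles flat on the shaft, the red collar on top and the zero mark at the pointer, but the hand-in returned no verdict.

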